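Slide the serving dish into the dish rack's bay and shut the flap

TASK

Pull the dish rack's white bottom-hinged flap down flat, slide the blue dish along the rack and over the flap, without lifting or tipping it, onto the dark round spot in the middle of the bay, then swing the flap back up shut behind it. Leave the other kitchen things where they are.

Things in the scene. Friction and masses are not known exactly. Their poses are not given: they have to be found in the camera images.
- rack: Grey plastic dish rack fixed on the cart, its place and yaw (within 0.15 rad) vary. Origin at cart height (z 0) under the middle of the flap's hinge line. y axis: along the rack from landing into bay; x: across it, away from the robot; z up. Along y, mm: landing -300 to -64, flap when down -62 to 0, bay 0 to 170, closed lidded compartment 170 to 275 (98 high, stays shut).
- landing (a point): Centre of the landing, the flat rimless grey board on which the dish starts: rack x -93 to 93, y -300 to -64, top z 20 mm. When down, the flap lies in a recess between landing and bay, upper face at z 19.5, so the dish can slide across almost flush.
- spot (a point): Centre of the dark round spot (140 mm across) on the bay floor, at rack (0, 85, 19) mm: the dish's target. The bay is open at the top: inside x -85 to 85, y 0 to 170, floor z 19, 8 mm thick side walls up to z 65, compartment wall behind. Axes as the rack's.
- flap_hinge (a point): Middle of the flap's hinge line, at rack (0, 0, 19.5) mm; the hinge runs along the rack's x axis. The white flap is 184 mm wide, 60 mm high and 8 mm thick.
- flap (a joint): Angle of the flap about its bottom hinge: 0 upright and shut, 1.57 down flat over the recess, towards the landing (-y). It starts at 0 to 0.35. Light friction holds it below about 0.4 rad; further open it falls flat by its own weight.
- flap_grip (a point): Grip point on the axis of the flap's red round handle bar, to be pinched from above. The bar is 12 mm thick, parallel to the hinge, and sticks out past the rack's near edge (rack x -168 to -93 mm) above the bare cart. The point is at rack x -140, 56 mm from the hinge along the flap, 4 mm outside its inner face: z 75.5 when shut, 15.5 when down. Axes turn with the flap; shut, they are the rack's.
- dish: Blue stoneware round dish, straight-sided and open at the top: 130 mm across, 45 mm high, 5 mm wall, foot 112 mm across, 0.28 to 0.56 kg. Origin at the centre of its underside, z up. It starts upright on the rack's landing.
- cup: Green melamine cup, 76 mm across, 75 mm high, beside the rack's far edge. Origin at the centre of its underside. Leave alone.
- glass_bowl: Clear glass bowl, 120 mm across, 50 mm high, beyond the bay. Origin at the centre of its underside. Leave alone.
- teapot_lid: White ceramic teapot lid, 80 mm across, 38 mm high with its knob, lying on the compartment's lid. Origin at the centre of its underside. Leave alone.
- pitcher_lid: Yellow plastic pitcher lid, 100 mm across, 26 mm high, on the cart at the near side of the landing. Origin at the centre of its underside. Leave alone.
- skimmer: Steel skimmer lying flat on the right of the cart: disc 96 mm across, flat handle 200 mm long towards its -x. Origin under the disc's centre. Leave alone.

How it is judged:
On the way, in this order (a step that is already met when the one before it is completed fails the run):
1. The flap is pulled down flat (past 1.5 rad) (value of joint flap above 1.5 rad), for 0.2 s.
2. With the flap still down, the dish stands at rest on the bay floor, its centre within 12 mm of the spot's centre (horizontal distance between dish and spot below 0.012 m and z of dish in the frame of rack below 0.025 m and angle between dish's own z axis and vertical below 0.08 rad and linear speed of dish below 0.02 m/s and value of joint flap above 1.4 rad), for 0.2 s.
At the end, for the whole second after the job is handed in: The dish stands upright and at rest on the bay floor with its centre within 12 mm (horizontally) of the spot's centre, and the flap is swung up shut (within 0.08 rad of upright) and at rest (horizontal distance between dish and spot below 0.012 m and z of dish in the frame of rack below 0.025 m and angle between dish's own z axis and vertical below 0.08 rad and linear speed of dish below 0.02 m/s and value of joint flap below 0.08 rad and velocity of joint flap between -0.05 and 0.05 rad/s); the robot touches nothing.
It fails at once if The dish is lifted: its underside more than 15 mm above the landing (z of dish in the frame of rack above 0.035 m).
It fails at once if The dish is tipped more than 0.3 rad (angle between dish's own z axis and vertical above 0.3 rad).
It fails at once if The cup, glass bowl, teapot lid, pitcher lid or skimmer is moved more than 20 mm (distance of any of cup, glass_bowl, teapot_lid, pitcher_lid, skimmer from where it was at the start of the episode above 0.02 m).
It also fails if it takes over 72 s, if anything falls off the work surface, if the arm or the gripper's body presses on something with over 40 N, if the wrist force passes 120 N, or if a joint passes its speed limit or range.

ROBOT

A 6-joint arm with a two-finger parallel gripper is mounted at the origin on the work surface. World frame = base frame: x ahead of the robot, y to its left, z up, the work surface at z = 0. Lengths are in m, angles in rad, forces in N, time in s.
With the tool pointing down it reaches from about 0.25 to 0.725 m from the base axis. Payload 4 kg.
Tool frame: the origin (TCP) lies midway between the tips of the shut fingers; the grasp point (between the pads) lies 19 mm behind it; z points along the fingers, y is the line along which they close (so a half turn about z gives the same grasp; the last joint's range is limited). The gripper opens to 85 mm and grips with 20 to 120 N. Pads are 22 mm wide; open, the fingers measure 114 mm over their backs; the gripper's body (76 mm by 85 mm) begins 54 mm behind the grasp point. The pads swing forward as they close: fully open they stand 13 mm farther back than shut.
Start: joints at [-1.329, 0.241, 0.005, 1.335, 0, 1.571], TCP at [0.12, -0.485, 0.231] pointing down, gripper open.
Joint ranges: [-2.72, 2.72], [-1.05, 1.87], [-1.09, 1.28], [-1.99, 2.15], [-1.42, 1.44], [-3.14, 3.14]. Speed limits (rad/s): [2.79, 2.79, 3.14, 3.14, 3.14, 3.14].

INTERFACE

Orientations are given as a unit quaternion [x, y, z, w].
In Python, from workcell import bot gives the robot as it stands. The module is installed in compiled form; this text tells all that it offers.
- The arm moves only by the tool jog_arm, never from a script. Its argument "deltas" is a list of rows, each an object with "fingers": the opening, from 0 (shut) to 1 (fully open); "delta_pos": the shift along the tool's x, y, z normalised to -1 to 1, where 1 is 300 mm, a list of three; "yaw": the turn about the tool's z normalised to -1 to 1, where 1 is pi/4 rad. A call has 1 to 12 rows; each row is the pose to reach, as a shift and turn from the pose commanded when the call began, along the tool's axes at that moment; what a row does not reach only later rows make up. A row lasts 1/10 s, in which the tool goes at most 50 mm and 8.59 degrees, less where a joint would pass 70% of its speed; a pose out of reach is approached as far as the arm can. A call with a number of a shift or a turn outside -1 to 1 is refused whole. A call with a gripper value outside its range is refused whole. The fingers move at their own pace and stop on an object; the grip force is fixed at half the most. Time passes only in rows, so rows that repeat a pose let the fingers close. It gives the time, the measured TCP pose, the force, the opening and the grip force at its end, in the units of the state.
- bot.get_obs(): the state, without advancing time (a new reading comes with each control period).
- bot.camera(name): name is "side" or "top" or "wrist"; returns a dict with "image" (420x560x3 uint8, red, green, blue), "range_z" (420x560 float32, m along the optical axis (not along the pixel's ray), 0 where there is no reading), "fx", "fy", "cx", "cy" (pixels), "rvec" (rotation vector, rad) and "tvec" (3), from world to camera coordinates, as OpenCV has them. Camera axes: x right, y down, z forward; pixel columns grow to the right and rows downward; lengths in m; the calibration is good to about 2 mm. A picture is of the moment at which its call begins.
- bot.job_done(): hands the job in; it is judged then, once.
The state is a dict: "clock": time; "joint_pos": joint angles; "joint_vel": joint speeds; "tau": joint torques, N m; "eef_pos": TCP position; "tool_rot": TCP orientation; "ft_force": force on the tool from outside, world axes, zero at the start; "ft_torque": the same for the moment, N m; "grip_width": finger opening in m; "grasp_force": force on a finger pad.
Only numpy, scipy, OpenCV 4.12 (cv2) and the standard library are available. Lean on these libraries where they do the work, as an engineer would, in place of code of your own. Each camera call takes 0.05 s, during which the arm holds its last target. There are 200 camera calls.

## Working session

There is one attempt and no reset: what is moved stays moved. The work goes in short steps, Python scripts to look and compute and a tool call to move; the robot and the scene stay as the last step left them, time stands still between calls to the robot, and variables do not carry over. Pictures are saved under pics/ and viewed, at most 10 in all, crops included, and the job is handed in when it is done.

Besides the shell and the picture viewer there is one more tool, called after "Emit:" as name([rows], argument=value, ...), one row to a line, values as JSON. jog_arm: Moves the arm, as the interface text tells. Scaled input: -1 to 1 covers 300 mm each way for a shift and pi/4 rad each way for a turn. Its arguments: {"type":"object","properties":{"deltas":{"type":"array","items":{"type":"object","properties":{"fingers":{"type":"number"},"delta_pos":{"type":"array","items":{"type":"number"}},"yaw":{"type":"number"}}}}},"required":["deltas"]}

```bash
mkdir -p pics; cat > h.py <<'E'
import numpy as np, cv2
from workcell import bot
def cam(n):
    c=bot.camera(n); c['R']=cv2.Rodrigues(np.array(c['rvec'],float))[0]; c['t']=np.array(c['tvec'],float).ravel(); return c
def pts(c):
    z=c['range_z']; v,u=np.mgrid[:z.shape[0],:z.shape[1]]
    P=np.stack([(u-c['cx'])/c['fx']*z,(v-c['cy'])/c['fy']*z,z],-1)
    W=(P-c['t'])@c['R']; W[z==0]=np.nan; return W
def ray(c,u,v,h):
    d=c['R'].T@np.array([(u-c['cx'])/c['fx'],(v-c['cy'])/c['fy'],1]); o=-c['R'].T@c['t']
    return o+d*(h-o[2])/d[2]
def save(c,f): cv2.imwrite('pics/'+f,c['image'][:,:,::-1])
def hsv(c): return cv2.cvtColor(c['image'],cv2.COLOR_RGB2HSV)
E
python3 - <<'E'
from h import *
for n in('top','side'):
    c=cam(n); save(c,n+'0.png'); W=pts(c); H=hsv(c)
    print(n,-c['R'].T@c['t'])
    for k,(a,b) in dict(red=((0,130,70),(8,255,255)),blue=((98,110,40),(125,255,255)),yel=((20,110,80),(35,255,255)),green=((40,60,40),(85,255,255))).items():
        m=cv2.inRange(H,a,b); num,l,s,ce=cv2.connectedComponentsWithStats(m)
        for i in range(1,num):
            if s[i,4]>60: 
                p=W[l==i]; print(k,s[i],ce[i].round(),np.nanmedian(p,0).round(3),np.nanmin(p,0).round(3),np.nanmax(p,0).round(3))
E
```

```text
top [ 0.36062659 -0.06384581  1.41749579]
red [435 104  46  41 423] [451. 130.] [ 0.841 -0.515  0.095] [ 0.81  -0.645 -0.004] [ 0.902 -0.5    0.137]
red [233 243   5  29  95] [235. 257.] [0.477 0.064 0.075] [0.439 0.058 0.068] [0.515 0.072 0.083]
blue [70 96 11 11 84] [ 75. 101.] [0.878 0.499 0.168] [ 0.864  0.487 -0.758] [1.28  0.903 0.174]
blue [ 280  187   45   45 1410] [304. 209.] [ 0.62  -0.122  0.027] [ 0.552 -0.18   0.014] [ 0.678 -0.054  0.07 ]
blue [ 462  268   67   86 4038] [493. 305.] [ 0.372 -0.652  0.006] [ 0.239 -0.747 -0.008] [ 0.464 -0.567  0.106]
yel [144 108  35  19 640] [161. 117.] [0.887 0.3   0.034] [0.857 0.249 0.003] [0.92  0.359 0.044]
yel [298 253  36  36 977] [315. 270.] [ 0.448 -0.156  0.016] [ 0.399 -0.208 -0.007] [ 0.499 -0.108  0.032]
green [260 141  27  29 358] [275. 155.] [ 0.78  -0.039  0.033] [ 0.734 -0.068 -0.007] [0.831 0.005 0.08 ]
side [ 0.21476971 -0.71728905  0.64427674]
red [182 201  31  15 148] [198. 208.] [0.482 0.062 0.074] [0.441 0.055 0.004] [0.547 0.168 0.078]
blue [ 262  219   57   48 1468] [289. 242.] [ 0.62  -0.1    0.041] [ 0.554 -0.181  0.024] [ 0.681 -0.052  0.067]
yel [278 136  32  19 385] [293. 145.] [0.886 0.291 0.034] [ 0.84   0.231 -0.001] [0.938 0.409 0.048]
yel [ 205  276   50   40 1565] [229. 296.] [ 0.446 -0.168  0.017] [ 0.402 -0.208 -0.002] [ 0.5   -0.099  0.028]
green [311 185  31  40 977] [325. 204.] [ 0.767 -0.042  0.052] [ 0.736 -0.069 -0.001] [0.844 0.102 0.077]
```

View pics/top0.png

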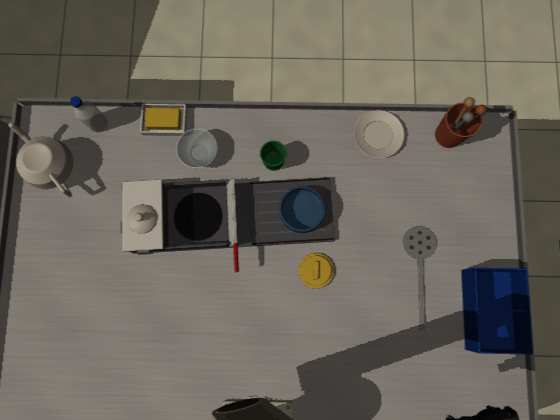

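View pics/side0.png

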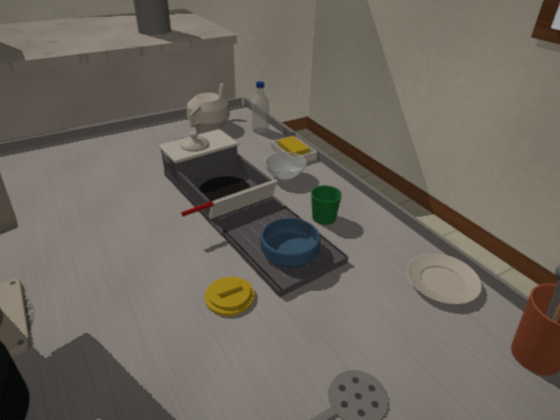

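The top view shows the rack from x = 122 to 335 px: compartment and teapot lid at the left, spot at (198,216), flap at 233 and red bar at (236,257). The dish is at (303,209). The side view agrees with this, and the flap is nearly upright.

```bash
python3 - <<'E'
from h import *
c=cam('top'); g=hsv(c)[:,:,2]; W=pts(c); H=hsv(c)
roi=np.zeros_like(g); roi[188:244,170:226]=1
m=((g<22)&(roi>0)).astype(np.uint8)
print(g[216,166:230:3], g[190:246:4,198])
for th in(14,18,22,28,34):
    m=((g<th)&(roi>0)).astype(np.uint8)
    cs,_=cv2.findContours(m,0,1); k=max(cs,key=cv2.contourArea)
    e=cv2.fitEllipse(k); print(th,np.round(e[0],1),np.round(e[1],1),ray(c,*e[0],.019).round(4))
# yaw: rack footprint, bar, landing points
def ang(p): 
    v=cv2.fitLine(p.astype(np.float32),cv2.DIST_HUBER,0,.01,.01).ravel(); return v
m=cv2.inRange(H,(0,130,70),(8,255,255)); m[:,:225]=0;m[:,270:]=0
v,u=np.nonzero(m); P=np.array([ray(c,a,b,.08) for a,b in zip(u,v)]); l=ang(P[:,:2]); print('bar',l, np.degrees(np.arctan2(l[1],l[0])),P.min(0),P.max(0),np.nanmedian(W[m>0],0))
# flap top points
F=W[(W[...,2]>.068)&(W[...,2]<.095)&(abs(W[...,0]-.6)<.11)&(abs(W[...,1]-.06)<.03)]
l=ang(F[:,:2]); print('flap',len(F),l,np.degrees(np.arctan2(l[1],l[0])),F.min(0),F.max(0))
# compartment lid rect
L=((W[...,2]>.09)&(W[...,2]<.105)&(abs(W[...,0]-.6)<.2)&(W[...,1]>.2)&(W[...,1]<.45))
L=L.astype(np.uint8); cs,_=cv2.findContours(L,0,1);k=max(cs,key=cv2.contourArea)
r=cv2.minAreaRect(np.array([ray(c,*p[0],.098)[:2]*1000 for p in k],np.float32));print('lid',r)
# landing+dish: rows
A=((W[...,2]>.012)&(W[...,2]<.08)&(abs(W[...,0]-.61)<.107)&(W[...,1]<.0)&(W[...,1]>-.3)).astype(np.uint8)
cs,_=cv2.findContours(A,0,1);k=max(cs,key=cv2.contourArea)
print('land',cv2.minAreaRect(np.array([ray(c,*p[0],.02)[:2]*1000 for p in k],np.float32)))
m=cv2.inRange(H,(98,110,40),(125,255,255)); m[:,:270]=0;m[:,330:]=0
cs,_=cv2.findContours(m,0,1);k=max(cs,key=cv2.contourArea);e=cv2.minEnclosingCircle(k);print('dish',e,ray(c,*e[0],.065))
s=bot.get_obs();print(s['clock'],s['tool_rot'],s['eef_pos'],s['grip_width'])
from scipy.spatial.transform import Rotation as R
print(R.from_quat(s['tool_rot']).as_matrix().round(3))
E
```

```text
[ 19  30  32   9   6   6   7   6   8  10  12  11  12  13  15  10  12  14
  14  55  58 147] [59 14 14 14 14 12 13 12 14 15 16 11 13 32]
14 [195.5 216.9] [37.6 42.3] [0.594  0.1876 0.019 ]
18 [197.3 216.2] [45.8 47.5] [0.5961 0.1824 0.019 ]
22 [197.3 216.3] [46.  47.9] [0.5958 0.1824 0.019 ]
28 [197.1 216.2] [46.6 48.6] [0.5959 0.1831 0.019 ]
34 [191.7 215.7] [56.4 57.4] [0.5971 0.1987 0.019 ]
bar [0.99646    0.08406797 0.47635466 0.06406006] 4.822431 [0.43847002 0.05799398 0.08      ] [0.51399996 0.071221   0.08      ] [0.47654043 0.06436737 0.07566988]
flap 258 [0.99671453 0.08099436 0.58817595 0.07376949] 4.6457243 [0.49005331 0.06070625 0.06811387] [0.69489047 0.08733896 0.08372194]
lid ((581.4794921875, 320.7696533203125), (197.81130981445312, 113.21290588378906), 3.5009958744049072)
land ((617.53515625, -97.72638702392578), (186.4166259765625, 206.8046875), 4.517633438110352)
dish ((301.8509521484375, 208.91510009765625), 22.828731536865234) [ 0.61402402 -0.11479485  0.065     ]
0.15 [ 9.92699166e-01  1.20614015e-01 -9.95759701e-05 -7.84521443e-04] [ 0.11961408 -0.4849963   0.23062049] 0.08537186261679953
[[ 0.971  0.239 -0.   ]
 [ 0.239 -0.971  0.002]
 [-0.    -0.002 -1.   ]]
```

Emit:
jog_arm([
  {"delta_pos":[0.968,-0.723,0],"yaw":0.2056,"fingers":0},
  {"delta_pos":[0.968,-0.723,0],"yaw":0.2056,"fingers":0},
  {"delta_pos":[0.968,-0.723,0],"yaw":0.2056,"fingers":0},
  {"delta_pos":[0.968,-0.723,0],"yaw":0.2056,"fingers":0},
  {"delta_pos":[0.968,-0.723,0],"yaw":0.2056,"fingers":0},
  {"delta_pos":[0.968,-0.723,0],"yaw":0.2056,"fingers":0},
  {"delta_pos":[0.968,-0.723,0],"yaw":0.2056,"fingers":0},
  {"delta_pos":[0.968,-0.723,0],"yaw":0.2056,"fingers":0},
  {"delta_pos":[0.968,-0.723,0],"yaw":0.2056,"fingers":0},
])

```text
clock: 1.05
eef_pos: [0.3508, -0.2034, 0.2311]
tool_rot: [0.999, 0.043, -0.0, -0.0]
ft_force: [-0.9, -0.8, 0.5]
grip_width: 0.0002
grasp_force: 0.0
```

```bash
cat >> h.py <<'E'
from scipy.spatial.transform import Rotation as Rn
O=np.array([.6028,.0978]); YAW=.080
def axes():
    return np.array([np.cos(YAW),np.sin(YAW)]),np.array([-np.sin(YAW),np.cos(YAW)])
def w2r(p): a,b=axes(); d=np.array(p)[:2]-O; return np.array([d@a,d@b])
def r2w(x,y): a,b=axes(); return O+x*a+y*b
def go(*targets):
    "rack x,y (m), world z of the TCP -> delta_pos"
    s=bot.get_obs(); M=Rn.from_quat(s['tool_rot']).as_matrix(); e=np.array(s['eef_pos'])
    print('t',round(s['clock'],2),'tcp',e.round(4),'rack',w2r(e).round(4),'w',round(s['grip_width'],4),'F',np.round(s['ft_force'],1),'yaw fix',round(float((np.arctan2(M[1,0],M[0,0])-YAW)/(np.pi/4)),4))
    for x,y,z in targets:
        d=np.r_[r2w(x,y),z]-e; print((x,y,z),(M.T@d/.3).round(3), 'mm',round(np.linalg.norm(d)*1000))
E
python3 - <<'E'
from h import *
go((-.14,.05,.23),(-.14,.05,.055),(-.14,-.05,.055))
E
```

```text
t 1.05 tcp [ 0.3508 -0.2034  0.2311] rack [-0.2752 -0.2801] w 0.0002 F [-0.9 -0.8  0.5] yaw fix 0.0071
(-0.14, 0.05, 0.23) [ 0.457 -1.098  0.004] mm 357
(-0.14, 0.05, 0.055) [ 0.457 -1.097  0.587] mm 398
(-0.14, -0.05, 0.055) [ 0.455 -0.764  0.587] mm 320
```

Emit:
jog_arm([
  {"delta_pos":[0.455,-1.0,0],"fingers":0},
  {"delta_pos":[0.455,-1.0,0],"fingers":0},
  {"delta_pos":[0.455,-1.0,0],"fingers":0},
  {"delta_pos":[0.455,-1.0,0],"fingers":0},
  {"delta_pos":[0.455,-1.0,0],"fingers":0},
  {"delta_pos":[0.455,-1.0,0],"fingers":0},
  {"delta_pos":[0.455,-1.0,0],"fingers":0},
  {"delta_pos":[0.455,-1.0,0],"fingers":0},
])

```text
invalid input at $.deltas[0]: expected keys fingers, delta_pos, yaw
```

```bash
python3 - <<'E'
from h import *
go((-.14,.05,.23),(-.14,.05,.055))
c=cam('wrist'); save(c,'w1.png'); W=pts(c); m=cv2.inRange(hsv(c),(0,130,70),(8,255,255))>0
P=W[m]; P=P[~np.isnan(P[:,0])]; print(len(P),[w2r(p).round(4) for p in (np.median(P,0),P.min(0),P.max(0))],np.median(P,0),P.max(0))
E
```

```text
t 1.05 tcp [ 0.3508 -0.2034  0.2311] rack [-0.2752 -0.2801] w 0.0002 F [-0.9 -0.8  0.5] yaw fix 0.0071
(-0.14, 0.05, 0.23) [ 0.457 -1.098  0.004] mm 357
(-0.14, 0.05, 0.055) [ 0.457 -1.097  0.587] mm 398
88 [array([-0.1593, -0.0255]), array([-0.1659, -0.0274]), array([-0.145 , -0.0192])] [0.44609321 0.05967414 0.07700647] [0.4597964  0.06707971 0.07913973]
```

View pics/w1.png

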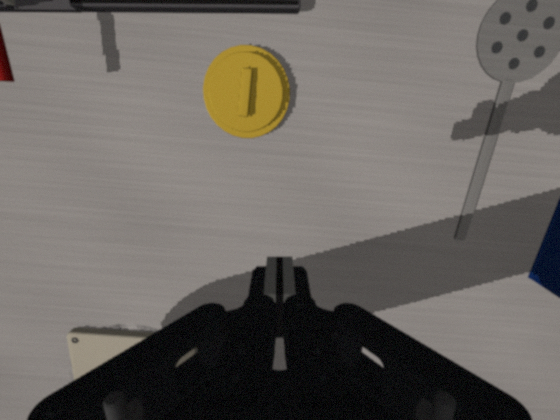

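The wrist view, from before the move (the move was refused because yaw was missing), shows the yellow lid at (247,92) and the bar's end at (5,60). I'll send the move again with yaw.

Emit:
jog_arm([
  {"delta_pos":[0.455,-1.0,0],"yaw":0,"fingers":0},
  {"delta_pos":[0.455,-1.0,0],"yaw":0,"fingers":0},
  {"delta_pos":[0.455,-1.0,0],"yaw":0,"fingers":0},
  {"delta_pos":[0.455,-1.0,0],"yaw":0,"fingers":0},
  {"delta_pos":[0.455,-1.0,0],"yaw":0,"fingers":0},
  {"delta_pos":[0.455,-1.0,0],"yaw":0,"fingers":0},
  {"delta_pos":[0.455,-1.0,0],"yaw":0,"fingers":0},
  {"delta_pos":[0.455,-1.0,0],"yaw":0,"fingers":0},
])

```text
clock: 1.9
eef_pos: [0.4675, 0.0687, 0.2308]
tool_rot: [0.998, 0.064, -0.001, -0.014]
ft_force: [0.7, -0.8, -1.0]
grip_width: 0.0002
grasp_force: 0.0
```

```bash
python3 - <<'E'
from h import *
go((-.14,.05,.23),(-.14,.05,.055))
c=cam('wrist'); save(c,'w2.png'); W=pts(c); m=cv2.inRange(hsv(c),(0,130,70),(8,255,255))>0
P=W[m]; P=P[~np.isnan(P[:,0])]; print(len(P),[w2r(p).round(4) for p in (np.median(P,0),P.min(0),P.max(0))],np.median(P,0),P.max(0))
E
```

```text
t 1.9 tcp [0.4675 0.0687 0.2308] rack [-0.1372 -0.0182] w 0.0002 F [ 0.7 -0.8 -1. ] yaw fix 0.0623
(-0.14, 0.05, 0.23) [ 0.002 -0.227  0.009] mm 68
(-0.14, 0.05, 0.055) [ 0.002 -0.21   0.592] mm 189
697 [array([-0.1243, -0.0221]), array([-0.1657, -0.0265]), array([-0.0876, -0.0176])] [0.4806649  0.06587713 0.07704167] [0.51689491 0.0732571  0.07953359]
```

View pics/w2.png

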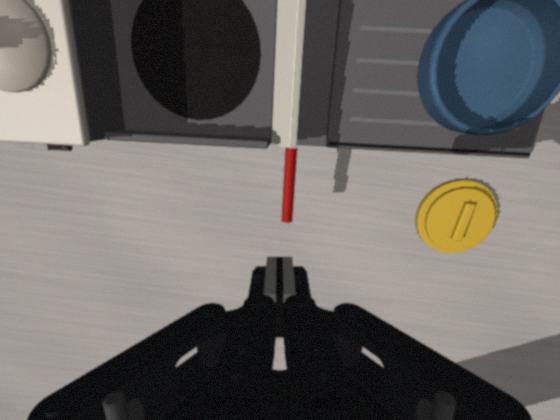

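The wrist view shows the red bar at (290,185), the spot at (197,55) and the dish at (500,62). The arm is still lagging behind its commanded pose, so I'll use that pose as the reference.

Emit:
jog_arm([
  {"delta_pos":[0,-0.13,0],"yaw":0,"fingers":0},
  {"delta_pos":[0,-0.13,0],"yaw":0,"fingers":0},
  {"delta_pos":[0,-0.13,0.15],"yaw":0,"fingers":0},
  {"delta_pos":[0,-0.13,0.3],"yaw":0,"fingers":0},
  {"delta_pos":[0,-0.13,0.45],"yaw":0,"fingers":0},
  {"delta_pos":[0,-0.13,0.587],"yaw":0,"fingers":0},
  {"delta_pos":[0,-0.13,0.587],"yaw":0,"fingers":0},
  {"delta_pos":[0,-0.13,0.587],"yaw":0,"fingers":0},
])

```text
clock: 2.75
eef_pos: [0.4638, 0.0886, 0.0569]
tool_rot: [0.997, 0.079, -0.003, -0.024]
ft_force: [-0.7, 1.0, 0.3]
grip_width: 0.0001
grasp_force: 0.0
```

```bash
python3 - <<'E'
from h import *
go((-.14,.0,.055),(-.14,-.04,.055),(-.14,-.05,.055))
E
```

```text
t 2.75 tcp [0.4638 0.0886 0.0569] rack [-0.1393  0.0019] w 0.0001 F [-0.7  1.   0.3] yaw fix 0.1006
(-0.14, 0.0, 0.055) [-0.003  0.006  0.006] mm 3
(-0.14, -0.04, 0.055) [-0.013  0.139 -0.   ] mm 42
(-0.14, -0.05, 0.055) [-0.016  0.172 -0.002] mm 52
```

```bash
python3 - <<'E'
from h import *
s=bot.get_obs(); print(np.round(s['joint_pos'],3),np.round(s['joint_vel'],3),np.round(s['tau'],1))
go((-.14,.05,.055))
E
```

```text
[ 0.158  0.344 -0.348  0.881  0.048  3.141] [ 0.002 -0.036  0.057 -0.001  0.001  0.002] [  0.  -35.4  18.6   0.1   0.1  -0. ]
t 2.75 tcp [0.4638 0.0886 0.0569] rack [-0.1393  0.0019] w 0.0001 F [-0.7  1.   0.3] yaw fix 0.1006
(-0.14, 0.05, 0.055) [ 0.01  -0.16   0.014] mm 48
```

Emit:
jog_arm([
  {"delta_pos":[0,0,0],"yaw":0,"fingers":0},
])

```text
clock: 2.85
eef_pos: [0.4663, 0.0891, 0.0589]
tool_rot: [0.997, 0.08, -0.0, -0.024]
ft_force: [1.0, -0.8, 0.2]
grip_width: -0.0003
grasp_force: 0.0
```

```bash
python3 - <<'E'
from h import *
s=bot.get_obs(); print(np.round(s['joint_pos'],3),np.round(s['joint_vel'],3),np.round(s['tau'],1))
go((-.14,.05,.055))
E
```

```text
[ 0.158  0.342 -0.345  0.881  0.048  3.141] [ 0.003 -0.012  0.011 -0.008  0.001 -0.001] [ -0.  -36.1  19.5   0.1   0.1  -0. ]
t 2.85 tcp [0.4663 0.0891 0.0589] rack [-0.1367  0.0023] w -0.0003 F [ 1.  -0.8  0.2] yaw fix 0.1009
(-0.14, 0.05, 0.055) [ 0.002 -0.159  0.021] mm 48
```

Joint 6 is at its limit. I'll raise the tool and turn it half a turn the other way.

Emit:
jog_arm([
  {"delta_pos":[0,0,-0.17],"yaw":0,"fingers":0},
  {"delta_pos":[0,0,-0.34],"yaw":0,"fingers":0},
  {"delta_pos":[0,0,-0.4],"yaw":-1,"fingers":0},
  {"delta_pos":[0,0,-0.4],"yaw":-1,"fingers":0},
  {"delta_pos":[0,0,-0.4],"yaw":-1,"fingers":0},
  {"delta_pos":[0,0,-0.4],"yaw":-1,"fingers":0},
  {"delta_pos":[0,0,-0.4],"yaw":-1,"fingers":0},
  {"delta_pos":[0,0,-0.4],"yaw":-1,"fingers":0},
])

```text
clock: 3.65
eef_pos: [0.4667, 0.0836, 0.1795]
tool_rot: [0.889, 0.457, 0.01, -0.022]
ft_force: [-0.1, -0.3, 0.1]
grip_width: -0.0001
grasp_force: 0.0
```

Emit:
jog_arm([
  {"delta_pos":[0,0,0],"yaw":-1,"fingers":0},
  {"delta_pos":[0,0,0],"yaw":-1,"fingers":0},
  {"delta_pos":[0,0,0],"yaw":-1,"fingers":0},
  {"delta_pos":[0,0,0],"yaw":-1,"fingers":0},
  {"delta_pos":[0,0,0],"yaw":-1,"fingers":0},
  {"delta_pos":[0,0,0],"yaw":-1,"fingers":0},
])

```text
clock: 4.25
eef_pos: [0.4667, 0.0836, 0.1795]
tool_rot: [0.647, 0.762, 0.017, -0.017]
ft_force: [0.1, 1.3, 0.5]
grip_width: 0.0002
grasp_force: 0.0
```

Emit:
jog_arm([
  {"delta_pos":[0,0,0],"yaw":-1,"fingers":0},
  {"delta_pos":[0,0,0],"yaw":-1,"fingers":0},
  {"delta_pos":[0,0,0],"yaw":-1,"fingers":0},
  {"delta_pos":[0,0,0],"yaw":-1,"fingers":0},
  {"delta_pos":[0,0,0],"yaw":-1,"fingers":0},
  {"delta_pos":[0,0,0],"yaw":-1,"fingers":0},
])

```text
clock: 4.85
eef_pos: [0.4668, 0.0836, 0.1795]
tool_rot: [0.306, 0.952, 0.022, -0.009]
ft_force: [-1.0, -0.1, 0.4]
grip_width: -0.0003
grasp_force: 0.0
```

Emit:
jog_arm([
  {"delta_pos":[0,0,0],"yaw":-1,"fingers":0},
  {"delta_pos":[0,0,0],"yaw":-1,"fingers":0},
  {"delta_pos":[0,0,0],"yaw":-1,"fingers":0},
  {"delta_pos":[0,0,0],"yaw":-1,"fingers":0},
  {"delta_pos":[0,0,0],"yaw":-1,"fingers":0},
  {"delta_pos":[0,0,0],"yaw":-1,"fingers":0},
  {"delta_pos":[0,0,0],"yaw":-1,"fingers":0},
])

```text
clock: 5.55
eef_pos: [0.4666, 0.0836, 0.1792]
tool_rot: [-0.08, 0.997, 0.024, 0.0]
ft_force: [-0.2, 0.8, 0.5]
grip_width: 0.0002
grasp_force: 0.0
```

```bash
sed -i "s/(np.arctan2(M\[1,0\],M\[0,0\])-YAW)/((np.arctan2(M[1,0],M[0,0])-YAW+np.pi\/2)%np.pi-np.pi\/2)/" h.py; python3 - <<'E'
from h import *
s=bot.get_obs(); print(np.round(s['joint_pos'],3),Rn.from_quat(s['tool_rot']).as_matrix().round(3))
go((-.14,.05,.18),(-.14,.05,.055))
E
```

```text
[ 0.147  0.217 -0.166  1.184  0.048 -0.013] [[-0.987 -0.159 -0.003]
 [-0.159  0.986  0.048]
 [-0.004  0.048 -0.999]]
t 5.55 tcp [0.4666 0.0836 0.1792] rack [-0.1369 -0.0033] w 0.0002 F [-0.2  0.8  0.5] yaw fix 0.1013
(-0.14, 0.05, 0.18) [-0.004  0.178  0.006] mm 53
(-0.14, 0.05, 0.055) [-0.002  0.158  0.422] mm 135
```

Emit:
jog_arm([
  {"delta_pos":[0,0.17,0],"yaw":0.1,"fingers":0},
  {"delta_pos":[0,0.17,0.1],"yaw":0.1,"fingers":0},
  {"delta_pos":[0,0.16,0.27],"yaw":0.1,"fingers":0},
  {"delta_pos":[0,0.16,0.42],"yaw":0.1,"fingers":0},
  {"delta_pos":[0,0.16,0.42],"yaw":0.1,"fingers":0},
  {"delta_pos":[0,0.08,0.42],"yaw":0.1,"fingers":0},
  {"delta_pos":[0,0,0.42],"yaw":0.1,"fingers":0},
  {"delta_pos":[0,-0.07,0.42],"yaw":0.1,"fingers":0},
  {"delta_pos":[0,-0.13,0.42],"yaw":0.1,"fingers":0},
  {"delta_pos":[0,-0.13,0.42],"yaw":0.1,"fingers":0},
])

```text
clock: 6.55
eef_pos: [0.4731, 0.0493, 0.0519]
tool_rot: [-0.039, 0.999, 0.024, -0.001]
ft_force: [0.2, 0.2, -0.1]
grip_width: -0.0001
grasp_force: 0.0
```

```bash
python3 - <<'E'
from h import *
s=bot.get_obs(); print(np.round(s['joint_pos'],3))
go((-.14,.0,.18))
c=cam('side'); save(c,'s2.png')
c=cam('top');W=pts(c); m=cv2.inRange(hsv(c),(0,130,50),(8,255,255))>0; m[:,:215]=0; m[:,290:]=0; P=W[m]; P=P[~np.isnan(P[:,0])]
print(len(P),np.median(P,0) if len(P) else '')
E
```

```text
[ 0.074  0.355 -0.348  0.868  0.047 -0.004]
t 6.55 tcp [0.4731 0.0493 0.0519] rack [-0.1331 -0.038 ] w -0.0001 F [ 0.2  0.2 -0.1] yaw fix -0.0032
(-0.14, 0.0, 0.18) [ 0.023  0.147 -0.421] mm 134
0
```

View pics/s2.png

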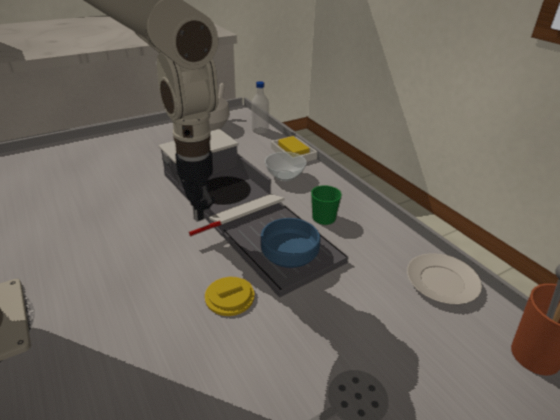

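The flap was caught mid-fall with the bar clear of the finger. I'll raise the tool and go over the dish.

Emit:
jog_arm([
  {"delta_pos":[0,0,-0.17],"yaw":0,"fingers":0},
  {"delta_pos":[0,0,-0.34],"yaw":0,"fingers":0},
  {"delta_pos":[-0.08,-0.1,-0.45],"yaw":0,"fingers":0.5},
  {"delta_pos":[-0.18,-0.22,-0.5],"yaw":0,"fingers":0.6},
  {"delta_pos":[-0.28,-0.36,-0.5],"yaw":0,"fingers":0.7},
  {"delta_pos":[-0.38,-0.5,-0.5],"yaw":0,"fingers":0.7},
  {"delta_pos":[-0.43,-0.587,-0.5],"yaw":0,"fingers":0.7},
  {"delta_pos":[-0.43,-0.587,-0.5],"yaw":0,"fingers":0.7},
  {"delta_pos":[-0.43,-0.587,-0.5],"yaw":0,"fingers":0.7},
])

```text
clock: 7.55
eef_pos: [0.6147, -0.1205, 0.1897]
tool_rot: [-0.04, 0.999, 0.024, -0.003]
ft_force: [0.6, -0.0, 0.5]
grip_width: 0.06
grasp_force: 0.0
```

```bash
python3 - <<'E'
from h import *
s=bot.get_obs(); print(np.round(s['joint_pos'],3))
go((-.004,-.214,.2),(-.004,-.214,.024))
c=cam('wrist'); save(c,'w3.png'); W=pts(c); m=cv2.inRange(hsv(c),(98,110,30),(125,255,255))>0
r=m&(W[...,2]>.058)&(W[...,2]<.072); P=W[r]; print(len(P),P.min(0),P.max(0))
v,u=np.nonzero(r); 
e=cv2.fitEllipse(cv2.convexHull(np.stack([P[:,0],P[:,1]],1).astype(np.float32)*1000)); print('rim',e,w2r(np.array(e[0])/1000))
c=cam('top');W=pts(c); m=cv2.inRange(hsv(c),(0,130,50),(8,255,255))>0; m[:,:215]=0; m[:,290:]=0; m[200:]&=True;P=W[m]; P=P[~np.isnan(P[:,0])]
P=P[P[:,2]<.1]; print('bar',len(P),np.median(P,0),w2r(np.median(P,0)))
E
```

```text
[-0.215  0.529  0.323  1.384  0.045 -0.297]
t 7.55 tcp [ 0.6147 -0.1205  0.1897] rack [-0.0056 -0.2185] w 0.06 F [ 0.6 -0.   0.5] yaw fix 0.0014
(-0.004, -0.214, 0.2) [-0.005  0.017 -0.033] mm 11
(-0.004, -0.214, 0.024) [-0.008 -0.012  0.552] mm 166
1070 [ 0.55383531 -0.17628178  0.05801727] [ 0.67905573 -0.05202433  0.06798466]
rim ((616.7175903320312, -114.21834564208984), (123.84696197509766, 125.37104797363281), 105.33228302001953) [-0.0030703  -0.21245247]
bar 102 [0.47849313 0.03062396 0.0194832 ] [-0.12927765 -0.05702724]
```

View pics/w3.png

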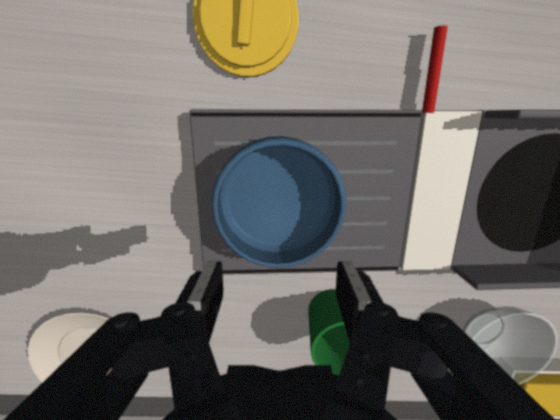

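The wrist view shows the flap flat (white strip at about (440,190)) and the dish at (280,203). I'll go down into the dish with the fingers part open, then spread them to cage it.

Emit:
jog_arm([
  {"delta_pos":[-0.009,0.02,0],"yaw":0,"fingers":0.7},
  {"delta_pos":[-0.009,0.013,0.13],"yaw":0,"fingers":0.7},
  {"delta_pos":[-0.009,0.007,0.26],"yaw":0,"fingers":0.7},
  {"delta_pos":[-0.009,0,0.39],"yaw":0,"fingers":0.7},
  {"delta_pos":[-0.009,-0.004,0.48],"yaw":0,"fingers":0.7},
  {"delta_pos":[-0.009,-0.007,0.545],"yaw":0,"fingers":0.7},
  {"delta_pos":[-0.009,-0.007,0.545],"yaw":0,"fingers":0.7},
  {"delta_pos":[-0.009,-0.007,0.545],"yaw":0,"fingers":0.7},
])

```text
clock: 8.45
eef_pos: [0.616, -0.1135, 0.0266]
tool_rot: [-0.042, 0.999, 0.024, -0.003]
ft_force: [0.2, -0.1, -0.1]
grip_width: 0.0597
grasp_force: 0.0
```

Emit:
jog_arm([
  {"delta_pos":[0,0,0],"yaw":0,"fingers":0.85},
  {"delta_pos":[0,0,0],"yaw":0,"fingers":1},
  {"delta_pos":[0,0,0],"yaw":0,"fingers":1},
  {"delta_pos":[0,0,0],"yaw":0,"fingers":1},
  {"delta_pos":[0,0,0],"yaw":0,"fingers":1},
])

```text
clock: 8.95
eef_pos: [0.6161, -0.1144, 0.0262]
tool_rot: [-0.041, 0.999, 0.024, -0.003]
ft_force: [0.8, 2.6, 1.3]
grip_width: 0.0851
grasp_force: 1.6
```

```bash
python3 - <<'E'
from h import *
s=bot.get_obs(); print(np.round(s['joint_pos'],3))
go((-.003,-.2125,.026),(-.002,-.06,.026),(0,.085,.026))
E
```

```text
[-0.206  0.651  0.086  1.025  0.046 -0.288]
t 8.95 tcp [ 0.6161 -0.1144  0.0262] rack [-0.0037 -0.2126] w 0.0851 F [0.8 2.6 1.3] yaw fix 0.0024
(-0.003, -0.2125, 0.026) [-0.002  0.     0.001] mm 1
(-0.002, -0.06, 0.026) [-0.006  0.508  0.025] mm 153
(0, 0.085, 0.026) [-0.014  0.991  0.049] mm 298
```

Emit:
jog_arm([
  {"delta_pos":[0,0.04,0.002],"yaw":0,"fingers":1},
  {"delta_pos":[-0.001,0.08,0.004],"yaw":0,"fingers":1},
  {"delta_pos":[-0.002,0.13,0.006],"yaw":0,"fingers":1},
  {"delta_pos":[-0.002,0.18,0.009],"yaw":0,"fingers":1},
  {"delta_pos":[-0.003,0.23,0.011],"yaw":0,"fingers":1},
  {"delta_pos":[-0.003,0.28,0.014],"yaw":0,"fingers":1},
  {"delta_pos":[-0.004,0.33,0.016],"yaw":0,"fingers":1},
  {"delta_pos":[-0.005,0.38,0.019],"yaw":0,"fingers":1},
  {"delta_pos":[-0.005,0.43,0.021],"yaw":0,"fingers":1},
  {"delta_pos":[-0.006,0.47,0.023],"yaw":0,"fingers":1},
  {"delta_pos":[-0.006,0.508,0.025],"yaw":0,"fingers":1},
  {"delta_pos":[-0.006,0.508,0.025],"yaw":0,"fingers":1},
])

```text
clock: 10.15
eef_pos: [0.6048, 0.0399, 0.0254]
tool_rot: [-0.042, 0.999, 0.025, -0.004]
ft_force: [0.4, 2.6, -1.3]
grip_width: 0.0851
grasp_force: 1.0
```

```bash
python3 - <<'E'
from h import *
go((-.002,-.06,.026),(0,.085,.026),(0,.086,.026))
c=cam('side'); W=pts(c); m=cv2.inRange(hsv(c),(98,110,30),(125,255,255))>0
P=W[m&(W[...,2]<.075)&(abs(W[...,0]-.6)<.15)]; print(len(P),P.min(0),P.max(0))
E
```

```text
t 10.15 tcp [0.6048 0.0399 0.0254] rack [-0.0027 -0.0579] w 0.0851 F [ 0.4  2.6 -1.3] yaw fix 0.0052
(-0.002, -0.06, 0.026) [-0.002 -0.007 -0.002] mm 2
(0, 0.085, 0.026) [-0.011  0.476  0.022] mm 143
(0, 0.086, 0.026) [-0.011  0.479  0.022] mm 144
729 [ 0.53863644 -0.02931451  0.02350801] [0.66260163 0.09884646 0.06657379]
```

Emit:
jog_arm([
  {"delta_pos":[-0.001,0.04,0.002],"yaw":0,"fingers":1},
  {"delta_pos":[-0.002,0.08,0.004],"yaw":0,"fingers":1},
  {"delta_pos":[-0.003,0.13,0.006],"yaw":0,"fingers":1},
  {"delta_pos":[-0.004,0.18,0.009],"yaw":0,"fingers":1},
  {"delta_pos":[-0.005,0.23,0.011],"yaw":0,"fingers":1},
  {"delta_pos":[-0.006,0.28,0.014],"yaw":0,"fingers":1},
  {"delta_pos":[-0.007,0.33,0.016],"yaw":0,"fingers":1},
  {"delta_pos":[-0.008,0.38,0.019],"yaw":0,"fingers":1},
  {"delta_pos":[-0.009,0.43,0.021],"yaw":0,"fingers":1},
  {"delta_pos":[-0.01,0.465,0.023],"yaw":0,"fingers":1},
  {"delta_pos":[-0.011,0.488,0.023],"yaw":0,"fingers":1},
  {"delta_pos":[-0.011,0.488,0.023],"yaw":0,"fingers":1},
])

```text
clock: 11.4
eef_pos: [0.5966, 0.1854, 0.026]
tool_rot: [-0.041, 0.999, 0.025, -0.003]
ft_force: [-0.5, 2.8, -0.6]
grip_width: 0.085
grasp_force: 1.2
```

Emit:
jog_arm([
  {"delta_pos":[0,0,0],"yaw":0,"fingers":0.7},
  {"delta_pos":[0,0,0],"yaw":0,"fingers":0.6},
  {"delta_pos":[0,0,0],"yaw":0,"fingers":0.6},
  {"delta_pos":[0,0,-0.1],"yaw":0,"fingers":0.6},
  {"delta_pos":[0,0,-0.25],"yaw":0,"fingers":0.6},
  {"delta_pos":[0,0,-0.4],"yaw":0,"fingers":0.6},
  {"delta_pos":[0,0,-0.55],"yaw":0,"fingers":0.6},
  {"delta_pos":[0,0,-0.55],"yaw":0,"fingers":0.6},
])

```text
clock: 12.2
eef_pos: [0.6025, 0.1761, 0.1993]
tool_rot: [-0.04, 0.999, 0.026, 0.004]
ft_force: [1.0, 0.2, -0.8]
grip_width: 0.051
grasp_force: 0.0
```

```bash
python3 - <<'E'
from h import *
go((0,.085,.2),(0,.085,.026))
c=cam('wrist'); save(c,'w4.png'); W=pts(c); H=hsv(c); m=cv2.inRange(H,(98,110,30),(125,255,255))>0
P=W[m&(W[...,2]>.056)&(W[...,2]<.072)]
e=cv2.fitEllipse(cv2.convexHull(P[:,:2].astype(np.float32)*1000)); print('rim',e,w2r(np.array(e[0])/1000),P[:,2].min(),P[:,2].max())
# walls at z .065 and lid in rack coords
z=W[...,2]; R=(W[...,:2]-O)@np.array(axes()).T
w=(~m)&(z>.055)&(z<.072)&(abs(R[...,0])<.11)&(R[...,1]>.02)&(R[...,1]<.15)&(abs(R[...,0])>.07)
for s in(-1,1):
    q=R[w&(np.sign(R[...,0])==s)]; print('wall',s,len(q),np.percentile(q[:,0],[3,50,97]).round(4) if len(q) else '')
l=(z>.09)&(z<.105)&(abs(R[...,0])<.12)&(R[...,1]>.12)&(R[...,1]<.3); q=R[l]; print('lid',len(q),np.percentile(q,[1,99],axis=0).round(4))
b=cv2.inRange(H,(0,130,50),(8,255,255))>0; q=W[b&(z<.1)]; print('bar',len(q),np.median(q,0),[w2r(x) for x in(np.median(q,0),)],R[b&(z<.1)].min(0),R[b&(z<.1)].max(0))
E
```

```text
t 12.2 tcp [0.6025 0.1761 0.1993] rack [0.0059 0.0781] w 0.051 F [ 1.   0.2 -0.8] yaw fix 0.0003
(0, 0.085, 0.2) [ 0.02   0.023 -0.002] mm 9
(0, 0.085, 0.026) [ 0.026 -0.006  0.578] mm 173
rim ((592.052001953125, 182.7987060546875), (124.48075866699219, 125.8411865234375), 132.34071350097656) [-0.00392098  0.08558578] 0.05607203085403161 0.06692188607874826
wall -1 1479 [-0.0906 -0.0866 -0.0827]
wall 1 1045 [0.0866 0.0881 0.0942]
lid 19981 [[-0.096   0.1695]
 [ 0.0946  0.2783]]
bar 1121 [0.4779736  0.03405915 0.02149195] [array([-0.12952099, -0.05356152])] [-0.1652712  -0.06059888] [-0.08870587 -0.04902148]
```

View pics/w4.png

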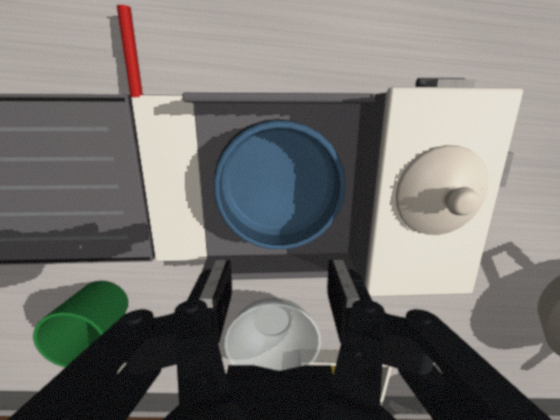

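The dish sits at about rack (-5, 86) mm, within 6 mm of the spot, and the flap is still flat. Next I'll go above the bar.

Emit:
jog_arm([
  {"delta_pos":[0.12,-0.11,0],"yaw":0,"fingers":0.5},
  {"delta_pos":[0.24,-0.22,0],"yaw":0,"fingers":0.5},
  {"delta_pos":[0.36,-0.33,0],"yaw":0,"fingers":0.5},
  {"delta_pos":[0.48,-0.43,0.1],"yaw":0,"fingers":0.5},
  {"delta_pos":[0.48,-0.43,0.2],"yaw":0,"fingers":0.5},
  {"delta_pos":[0.48,-0.43,0.3],"yaw":0,"fingers":0.5},
  {"delta_pos":[0.48,-0.43,0.3],"yaw":0,"fingers":0.5},
  {"delta_pos":[0.48,-0.43,0.3],"yaw":0,"fingers":0.5},
])

```text
clock: 13.05
eef_pos: [0.4635, 0.0397, 0.0947]
tool_rot: [-0.04, 0.999, 0.024, -0.005]
ft_force: [0.9, 0.2, -0.3]
grip_width: 0.0427
grasp_force: 0.0
```

```bash
python3 - <<'E'
from h import *
go((-.138,-.056,.1),(-.138,-.056,.007))
c=cam('top'); W=pts(c); H=hsv(c); m=cv2.inRange(H,(98,110,30),(125,255,255)); m[:,:165]=0; m[:,230:]=0
v,u=np.nonzero(m[:260]); P=np.stack([u,v],1); e=cv2.minEnclosingCircle(P.astype(np.float32)); print(len(u),e,w2r(ray(c,*e[0],.064)))
m=cv2.inRange(H,(0,130,50),(8,255,255))>0; m[:,:215]=0; m[:,290:]=0; q=W[m]; q=q[q[:,2]<.1]; print('bar',len(q),q.min(0),q.max(0),w2r(np.median(q,0)))
E
```

```text
t 13.05 tcp [0.4635 0.0397 0.0947] rack [-0.1435 -0.0468] w 0.0427 F [ 0.9  0.2 -0.3] yaw fix 0.0016
(-0.138, -0.056, 0.1) [-0.018 -0.03  -0.019] mm 12
(-0.138, -0.056, 0.007) [-0.021 -0.045  0.29 ] mm 88
1454 ((195.5452880859375, 216.02218627929688), 23.24980926513672) [-0.0073275   0.08255996]Traceback (most recent call last):
  File "<stdin>", line 5, in <module>
    return umr_minimum(a, axis, None, out, keepdims, initial, where)
ValueError: zero-size array to reduction operation minimum which has no identity
```

Emit:
jog_arm([
  {"delta_pos":[-0.021,-0.032,0],"yaw":0,"fingers":0.5},
  {"delta_pos":[-0.021,-0.036,0.1],"yaw":0,"fingers":0.5},
  {"delta_pos":[-0.021,-0.04,0.2],"yaw":0,"fingers":0.5},
  {"delta_pos":[-0.021,-0.045,0.27],"yaw":0,"fingers":0.5},
  {"delta_pos":[-0.021,-0.045,0.287],"yaw":0,"fingers":0.5},
  {"delta_pos":[-0.021,-0.045,0.287],"yaw":0,"fingers":0.5},
])

```text
clock: 13.7
eef_pos: [0.4717, 0.0308, 0.0088]
tool_rot: [-0.041, 0.999, 0.024, -0.003]
ft_force: [0.2, 0.1, -0.2]
grip_width: 0.0432
grasp_force: 0.0
```

```bash
python3 - <<'E'
from h import *
go((-.138,-.056,.007))
c=cam('side'); c['image']=cv2.resize(c['image'][120:300,120:360],None,fx=3,fy=3); save(c,'s3.png')
E
```

```text
t 13.7 tcp [0.4717 0.0308 0.0088] rack [-0.136  -0.0564] w 0.0432 F [ 0.2  0.1 -0.2] yaw fix 0.0018
(-0.138, -0.056, 0.007) [0.007 0.001 0.006] mm 3
```

View pics/s3.png

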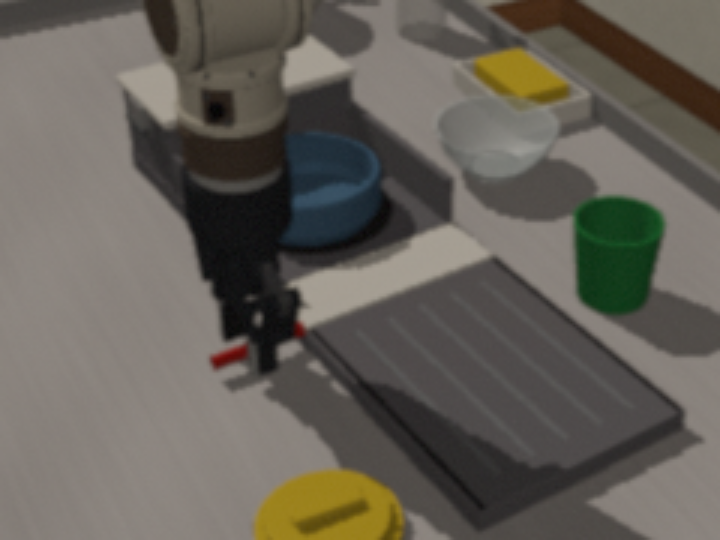

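The side view shows the fingers straddling the red bar at crop (260,345), so I'll close them.

Emit:
jog_arm([
  {"delta_pos":[0,0,0],"yaw":0,"fingers":0.2},
  {"delta_pos":[0,0,0],"yaw":0,"fingers":0},
  {"delta_pos":[0,0,0],"yaw":0,"fingers":0},
  {"delta_pos":[0,0,0],"yaw":0,"fingers":0},
  {"delta_pos":[0,0,0],"yaw":0,"fingers":0},
])

```text
clock: 14.25
eef_pos: [0.4722, 0.0314, 0.01]
tool_rot: [-0.041, 0.999, 0.024, -0.002]
ft_force: [-0.7, 2.2, 5.9]
grip_width: 0.0091
grasp_force: 58.8
```

```bash
python3 - <<'E'
from h import *
s=bot.get_obs(); e=np.array(s['eef_pos']); x,y=w2r(e)
# bar rel. hinge at angle a: y=-56 sin a+4 cos a ; z=56 cos a+4 sin a
f=lambda a:np.array([-.056*np.sin(a)+.004*np.cos(a),.056*np.cos(a)+.004*np.sin(a)])
p0=f(np.pi/2); go(*[(x,y+(f(a)-p0)[0],e[2]+(f(a)-p0)[1]) for a in np.linspace(1.57,0,13)[1:]]); print(s['grasp_force'])
E
```

```text
t 14.25 tcp [0.4722 0.0314 0.01  ] rack [-0.1355 -0.0557] w 0.0091 F [-0.7  2.2  5.9] yaw fix 0.0021
(np.float64(-0.13545099357261764), np.float64(-0.054698880695979946), np.float64(0.01733636383182425)) [ 0.     0.005 -0.024] mm 7
(np.float64(-0.13545099357261764), np.float64(-0.0527526946522823), np.float64(0.024413747784085164)) [ 0.     0.012 -0.047] mm 15
(np.float64(-0.13545099357261764), np.float64(-0.049899823311843436), np.float64(0.031176744814936663)) [ 0.     0.023 -0.069] mm 22
(np.float64(-0.13545099357261764), np.float64(-0.04618903068476297), np.float64(0.0375097552999437)) [ 0.     0.036 -0.09 ] mm 29
(np.float64(-0.13545099357261764), np.float64(-0.04168374519368993), np.float64(0.043304529356654686)) [ 0.     0.052 -0.109] mm 36
(np.float64(-0.13545099357261764), np.float64(-0.0364609754944562), np.float64(0.04846201715529945)) [ 0.     0.07  -0.125] mm 43
(np.float64(-0.13545099357261764), np.float64(-0.03060999417035406), np.float64(0.0528940619733729)) [ 0.     0.091 -0.139] mm 50
(np.float64(-0.13545099357261764), np.float64(-0.024230811799616385), np.float64(0.05652490705479314)) [ 0.     0.112 -0.15 ] mm 56
(np.float64(-0.13545099357261764), np.float64(-0.017432467478799958), np.float64(0.05929249051695408)) [ 0.     0.135 -0.158] mm 62
(np.float64(-0.13545099357261764), np.float64(-0.010331165022083824), np.float64(0.061149506171880336)) [ 0.     0.159 -0.163] mm 68
(np.float64(-0.13545099357261764), np.float64(-0.003048286694350158), np.float64(0.06206421212891303)) [-0.     0.184 -0.165] mm 74
(np.float64(-0.13545099357261764), np.float64(0.004291681570775495), np.float64(0.0620209733575148)) [-0.     0.208 -0.163] mm 79
58.76179575920105
```

Emit:
jog_arm([
  {"delta_pos":[0,0.005,-0.024],"yaw":0,"fingers":0},
  {"delta_pos":[0,0.012,-0.047],"yaw":0,"fingers":0},
  {"delta_pos":[0,0.023,-0.069],"yaw":0,"fingers":0},
  {"delta_pos":[0,0.036,-0.09],"yaw":0,"fingers":0},
  {"delta_pos":[0,0.052,-0.109],"yaw":0,"fingers":0},
  {"delta_pos":[0,0.07,-0.125],"yaw":0,"fingers":0},
  {"delta_pos":[0,0.091,-0.139],"yaw":0,"fingers":0},
  {"delta_pos":[0,0.112,-0.15],"yaw":0,"fingers":0},
])

```text
clock: 15.05
eef_pos: [0.4708, 0.0494, 0.0586]
tool_rot: [-0.037, 0.999, 0.008, -0.001]
ft_force: [-5.4, -40.2, 30.9]
grip_width: 0.009
grasp_force: 59.2
```

```bash
python3 - <<'E'
from h import *
go((-.1355,-.0174,.0593),(-.1355,-.0031,.0621),(-.1355,.0043,.062)); print(bot.get_obs()['grasp_force'])
c=cam('side'); c['image']=cv2.resize(c['image'][120:300,120:360],None,fx=3,fy=3); save(c,'s4.png')
E
```

```text
t 15.05 tcp [0.4708 0.0494 0.0586] rack [-0.1354 -0.0377] w 0.009 F [ -5.4 -40.2  30.9] yaw fix -0.0086
(-0.1355, -0.0174, 0.0593) [ 0.001  0.068 -0.001] mm 20
(-0.1355, -0.0031, 0.0621) [ 0.001  0.115 -0.01 ] mm 35
(-0.1355, 0.0043, 0.062) [ 0.001  0.14  -0.009] mm 42
59.234638810157776
```

View pics/s4.png

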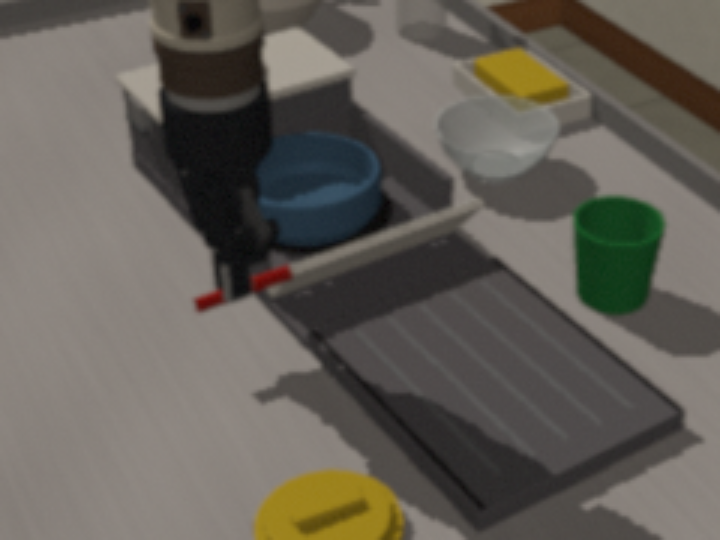

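The side view shows the bar pinched at crop (240,290) with the flap about 0.75 rad from upright. It isn't turning freely in the grip: the tool lags its target and reads about 50 N. I'll relieve that, loosen the fingers into a cage around the bar, and push it the rest of the way.

Emit:
jog_arm([
  {"delta_pos":[0,-0.02,0.002],"yaw":0,"fingers":0},
  {"delta_pos":[0,-0.042,0.006],"yaw":0,"fingers":0},
  {"delta_pos":[0,-0.042,0.006],"yaw":0,"fingers":0.1},
  {"delta_pos":[0,-0.042,0.008],"yaw":0,"fingers":0.2},
  {"delta_pos":[0,-0.042,0.01],"yaw":0,"fingers":0.2},
  {"delta_pos":[0,-0.042,0.01],"yaw":0,"fingers":0.2},
])

```text
clock: 15.7
eef_pos: [0.4706, 0.0474, 0.0528]
tool_rot: [-0.04, 0.999, 0.021, -0.002]
ft_force: [0.6, -7.7, 5.6]
grip_width: 0.017
grasp_force: 3.7
```

```bash
python3 - <<'E'
from h import *
go((-.1355,-.03,.058),(-.1355,-.02,.0615),(-.1355,-.01,.064),(-.1355,0,.065),(-.1355,.008,.065)); print(bot.get_obs()['grasp_force'])
for n in('wrist','side'):
    c=cam(n); W=pts(c); m=cv2.inRange(hsv(c),(0,130,50),(8,255,255))>0; q=W[m]; q=q[(q[:,2]<.1)&(q[:,1]<.15)&(q[:,0]<.55)]
    print(n,len(q), (q.min(0),q.max(0),np.median(q,0),w2r(np.median(q,0))) if len(q) else '')
E
```

```text
t 15.7 tcp [0.4706 0.0474 0.0528] rack [-0.1358 -0.0396] w 0.017 F [ 0.6 -7.7  5.6] yaw fix -0.0003
(-0.1355, -0.03, 0.058) [-0.001  0.033 -0.016] mm 11
(-0.1355, -0.02, 0.0615) [-0.001  0.067 -0.026] mm 21
(-0.1355, -0.01, 0.064) [-0.001  0.1   -0.033] mm 32
(-0.1355, 0, 0.065) [-0.001  0.134 -0.035] mm 41
(-0.1355, 0.008, 0.065) [-0.001  0.16  -0.034] mm 49
3.7157177925109863
wrist 2484 (array([0.44001607, 0.03717595, 0.01025757]), array([0.53709271, 0.05932453, 0.06462308]), array([0.47383804, 0.04509034, 0.06206796]), array([-0.13276178, -0.04223512]))
side 102 (array([0.44252619, 0.03017772, 0.01788596]), array([0.53356487, 0.10718797, 0.0711299 ]), array([0.49385693, 0.04089574, 0.05958098]), array([-0.11314212, -0.04801611]))
```

Emit:
jog_arm([
  {"delta_pos":[0,0.02,-0.01],"yaw":0,"fingers":0.2},
  {"delta_pos":[0,0.04,-0.02],"yaw":0,"fingers":0.2},
  {"delta_pos":[0,0.06,-0.028],"yaw":0,"fingers":0.2},
  {"delta_pos":[0,0.08,-0.034],"yaw":0,"fingers":0.2},
  {"delta_pos":[0,0.1,-0.037],"yaw":0,"fingers":0.2},
  {"delta_pos":[0,0.12,-0.039],"yaw":0,"fingers":0.2},
  {"delta_pos":[0,0.14,-0.04],"yaw":0,"fingers":0.2},
  {"delta_pos":[0,0.15,-0.04],"yaw":0,"fingers":0.2},
  {"delta_pos":[0,0.15,-0.04],"yaw":0,"fingers":0.2},
])

```text
clock: 16.7
eef_pos: [0.4663, 0.0869, 0.0648]
tool_rot: [-0.039, 0.999, 0.015, -0.003]
ft_force: [3.1, -23.4, -0.1]
grip_width: 0.0175
grasp_force: 12.1
```

```bash
python3 - <<'E'
from h import *
go((-.1355,.008,.065)); print(bot.get_obs()['grasp_force'])
for n in('wrist','side'):
    c=cam(n); W=pts(c); m=cv2.inRange(hsv(c),(0,130,50),(8,255,255))>0; q=W[m]; q=q[(q[:,2]<.1)&(q[:,2]>.05)&(q[:,1]<.15)&(q[:,0]<.52)]
    print(n,len(q), (q.min(0),q.max(0),np.median(q,0),w2r(np.median(q,0))) if len(q) else '')
E
```

```text
t 16.7 tcp [0.4663 0.0869 0.0648] rack [-0.137  0.   ] w 0.0175 F [  3.1 -23.4  -0.1] yaw fix -0.0033
(-0.1355, 0.008, 0.065) [-0.005  0.027  0.   ] mm 8
12.115275263786316
wrist 2739 (array([0.43730782, 0.07596637, 0.05830099]), array([0.51663403, 0.09396146, 0.08567981]), array([0.4703807 , 0.08390824, 0.08162629]), array([-0.13310594, -0.00326508]))
side 99 (array([0.43986048, 0.07128798, 0.05074711]), array([0.51527241, 0.12991142, 0.0868821 ]), array([0.48979513, 0.08008094, 0.07834845]), array([-0.11405946, -0.00863164]))
```

Emit:
jog_arm([
  {"delta_pos":[0,0.01,0],"yaw":0,"fingers":0.2},
  {"delta_pos":[0,0.018,0],"yaw":0,"fingers":0.2},
  {"delta_pos":[0,0.018,0],"yaw":0,"fingers":0.2},
])

```text
clock: 17.1
eef_pos: [0.4662, 0.0873, 0.0648]
tool_rot: [-0.037, 0.999, 0.009, -0.003]
ft_force: [4.3, -37.1, 0.8]
grip_width: 0.0174
grasp_force: 18.9
```

```bash
python3 - <<'E'
from h import *
go((-.1355,.008,.065))
c=cam('wrist'); W=pts(c); m=cv2.inRange(hsv(c),(0,130,50),(8,255,255))>0; q=W[m]; q=q[(q[:,2]<.1)&(q[:,2]>.05)&(q[:,1]<.15)&(q[:,0]<.52)]
print(len(q),np.median(q,0),w2r(np.median(q,0)))
R=(W[...,:2]-O)@np.array(axes()).T; z=W[...,2]; v=hsv(c)
f=(R[...,0]>-.08)&(R[...,0]<.08)&(abs(R[...,1])<.02)&(z>.03)&(z<.085)
for lo in(.035,.045,.055,.065,.074): 
    s=f&(z>lo)&(z<lo+.006); print(lo,s.sum(),np.percentile(R[s][:,1],[5,50,95]).round(4) if s.sum() else '')
save(c,'w5.png')
E
```

```text
t 17.1 tcp [0.4662 0.0873 0.0648] rack [-0.137   0.0005] w 0.0174 F [  4.3 -37.1   0.8] yaw fix -0.008
(-0.1355, 0.008, 0.065) [-0.005  0.025 -0.   ] mm 8
2687 [0.46970037 0.08404438 0.08169015] [-0.13377321 -0.00307501]
0.035 0 
0.045 0 
0.055 0 
0.065 0 
0.074 0
```

View pics/w5.png

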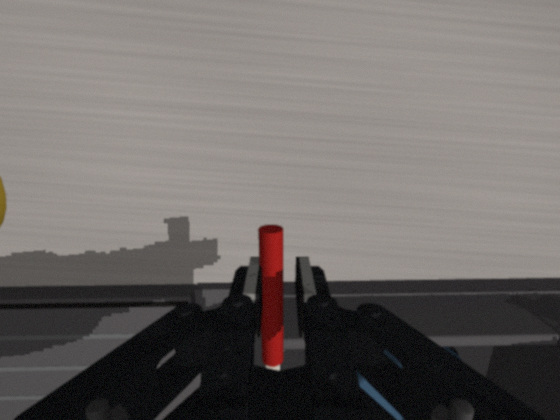

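The wrist view shows the bar at (271,295) between the fingers. Pushing harder moves nothing, so the flap is against its stop. I'll release, rise, and check the ring of dark spot visible around the dish.

Emit:
jog_arm([
  {"delta_pos":[0,-0.02,0],"yaw":0,"fingers":0.3},
  {"delta_pos":[0,-0.035,0],"yaw":0,"fingers":0.45},
  {"delta_pos":[0,-0.035,0],"yaw":0,"fingers":0.5},
  {"delta_pos":[0,-0.035,-0.1],"yaw":0,"fingers":0.5},
  {"delta_pos":[0,-0.03,-0.2],"yaw":0,"fingers":0.5},
  {"delta_pos":[0,-0.02,-0.35],"yaw":0,"fingers":0.5},
  {"delta_pos":[0,0,-0.5],"yaw":0,"fingers":0.5},
  {"delta_pos":[0.1,0.15,-0.6],"yaw":0,"fingers":0.5},
  {"delta_pos":[0.1,0.3,-0.6],"yaw":0,"fingers":0.5},
  {"delta_pos":[0.1,0.3,-0.6],"yaw":0,"fingers":0.5},
  {"delta_pos":[0.1,0.3,-0.6],"yaw":0,"fingers":0.5},
])

```text
clock: 18.25
eef_pos: [0.4292, 0.1802, 0.2503]
tool_rot: [-0.043, 0.999, 0.024, -0.003]
ft_force: [0.0, 0.1, -0.5]
grip_width: 0.0424
grasp_force: 0.0
```

```bash
python3 - <<'E'
from h import *
go((-.1355,.08,.2))
c=cam('wrist'); W=pts(c); z=W[...,2]; R=(W[...,:2]-O)@np.array(axes()).T
m=cv2.inRange(hsv(c),(0,130,50),(8,255,255))>0; q=R[m&(z>.05)&(z<.1)]; print('bar',len(q),np.median(q,0),np.percentile(q,[2,98],axis=0))
H=hsv(c); b=cv2.inRange(H,(98,110,30),(125,255,255))>0; P=W[b&(z>.056)&(z<.072)]
if len(P)>50:
    e=cv2.fitEllipse(cv2.convexHull(P[:,:2].astype(np.float32)*1000)); print('rim',e,w2r(np.array(e[0])/1000))
fl=(abs(R[...,0])<.08)&(R[...,1]>-.02)&(R[...,1]<.03)&(z>.066)&(z<.09); q=R[fl];print('flap top',len(q),np.percentile(q[:,1],[2,50,98]) if len(q) else '')
t=cam('top'); im=t['image'][170:265,110:345]; g=np.clip(im.astype(float)*2.2,0,255).astype(np.uint8)
a=cv2.resize(g,(790,320),interpolation=cv2.INTER_CUBIC); w=np.clip(c['image'].astype(float)*2,0,255).astype(np.uint8); w=cv2.resize(w,(373,280)); 
o=np.zeros((600,790,3),np.uint8); o[:320]=a; o[320:,:373]=w; cv2.imwrite('pics/f1.png',o[:,:,::-1])
E
```

```text
t 18.25 tcp [0.4292 0.1802 0.2503] rack [-0.1664  0.096 ] w 0.0424 F [ 0.   0.1 -0.5] yaw fix 0.008
(-0.1355, 0.08, 0.2) [-0.103 -0.062  0.165] mm 61
bar 644 [-0.12856938 -0.00180681] [[-0.16544289 -0.00765668]
 [-0.0902962   0.00237677]]
rim ((590.6682739257812, 184.48724365234375), (121.71029663085938, 127.2094955444336), 83.82162475585938) [-0.00516534  0.0873795 ]
flap top 372 [-0.00675224 -0.00121177  0.0010325 ]
```

View pics/f1.png

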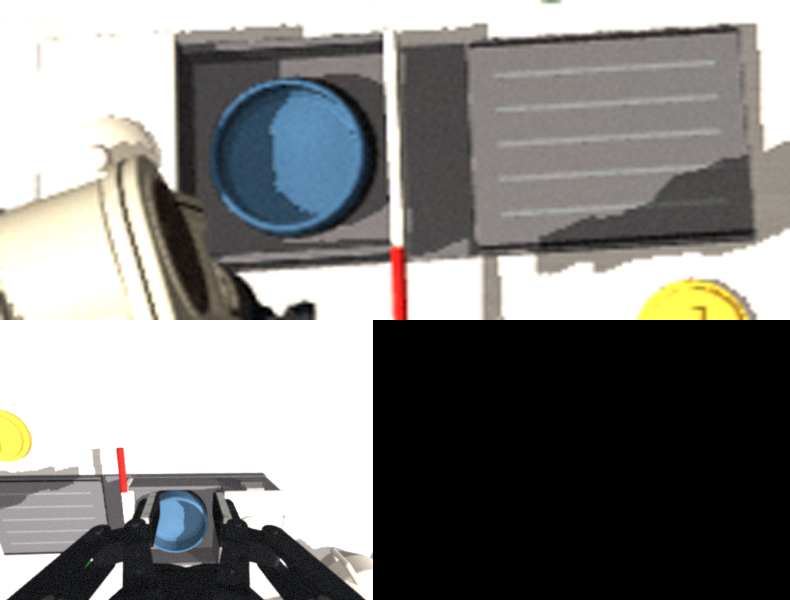

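The flap stands upright: its top edge runs from about -7 to +1 mm in rack y. I'll check the dish against the spot from straight above before handing in.

Emit:
jog_arm([
  {"delta_pos":[-0.15,0,0],"yaw":0,"fingers":0.5},
  {"delta_pos":[-0.3,-0.02,0.05],"yaw":0,"fingers":0.5},
  {"delta_pos":[-0.45,-0.04,0.1],"yaw":0,"fingers":0.5},
  {"delta_pos":[-0.57,-0.05,0.15],"yaw":0,"fingers":0.5},
  {"delta_pos":[-0.57,-0.05,0.15],"yaw":0,"fingers":0.5},
  {"delta_pos":[-0.57,-0.05,0.15],"yaw":0,"fingers":0.5},
])

```text
clock: 18.95
eef_pos: [0.6009, 0.1774, 0.2008]
tool_rot: [-0.039, 0.999, 0.023, -0.006]
ft_force: [-0.4, 0.5, 0.6]
grip_width: 0.0425
grasp_force: 0.0
```

```bash
python3 - <<'E'
from h import *
c=cam('wrist'); W=pts(c); z=W[...,2]; R=(W[...,:2]-O)@np.array(axes()).T; H=hsv(c)
b=cv2.inRange(H,(98,110,30),(125,255,255))>0; P=W[b&(z>.056)&(z<.072)]
e=cv2.fitEllipse(cv2.convexHull(P[:,:2].astype(np.float32)*1000)); d=w2r(np.array(e[0])/1000); print('rim',e[1],d,'cam',w2r(-c['R'].T@c['t']))
V=H[...,2].astype(np.float32); a=axes()
for k in range(0,360,15):
    t=np.radians(k); out=[]
    for r in np.arange(.062,.084,.002):
        p=np.r_[r2w(d[0]+r*np.cos(t),d[1]+r*np.sin(t)),.019]; q=c['R']@p+c['t']; u=q[0]/q[2]*c['fx']+c['cx']; v=q[1]/q[2]*c['fy']+c['cy']
        out.append(int(cv2.getRectSubPix(V,(1,1),(float(u),float(v)))[0,0]) if 0<=u<559 and 0<=v<419 else -1)
    print(k,out)
g=np.clip(c['image'][60:320,130:420].astype(float)*5,0,255).astype(np.uint8); cv2.imwrite('pics/f2.png',cv2.resize(g,None,fx=2,fy=2)[:,:,::-1])
E
```

```text
rim (124.53964233398438, 125.38555145263672) [-0.00388117  0.08570344] cam [-0.07519916  0.07306542]
0 [115, 112, 106, 90, 70, 72, 72, 73, 66, 74, 115, 131]
15 [76, 74, 74, 67, 62, 57, 60, 60, 59, 63, 97, 123]
30 [78, 72, 70, 64, 58, 55, 56, 56, 57, 71, 109, 119]
45 [71, 72, 69, 59, 54, 54, 56, 53, 67, 107, 125, 100]
60 [71, 69, 63, 54, 52, 51, 50, 59, 73, 73, 64, 65]
75 [67, 65, 53, 47, 48, 51, 71, 74, 67, 64, 65, 66]
90 [64, 55, 46, 51, 71, 82, 71, 66, 64, 63, 67, 63]
105 [56, 49, 68, 79, 76, 68, 67, 65, 66, 64, 66, 67]
120 [71, 121, 138, 123, 76, 66, 66, 64, 67, 66, 66, 65]
135 [125, 134, 105, 69, 67, 64, 67, 65, 65, 67, 67, 65]
150 [129, 98, 66, 65, 66, 66, 67, 66, 68, 66, 66, 66]
165 [104, 65, 67, 67, 68, 65, 69, 65, 68, 63, 54, 86]
180 [79, 94, 107, 90, 68, 66, 68, 69, 63, 65, 97, 109]
195 [70, 90, 111, 98, 71, 68, 68, 68, 68, 68, 52, 85]
210 [72, 55, 92, 109, 109, 107, 110, 99, 72, 68, 67, 65]
225 [92, 49, 56, 66, 67, 84, 104, 106, 106, 105, 107, 107]
240 [121, 84, 50, 61, 67, 66, 64, 67, 67, 64, 67, 90]
255 [122, 123, 96, 61, 62, 67, 64, 65, 65, 67, 64, 67]
270 [106, 103, 127, 112, 80, 64, 65, 63, 66, 64, 65, 63]
285 [122, 99, 96, 112, 126, 106, 72, 67, 65, 65, 64, 67]
300 [136, 120, 101, 97, 96, 121, 125, 92, 66, 66, 66, 62]
315 [135, 132, 117, 100, 97, 98, 102, 128, 117, 80, 65, 63]
330 [131, 131, 122, 103, 94, 93, 92, 94, 114, 132, 109, 78]
345 [128, 129, 120, 103, 88, 87, 86, 86, 84, 101, 131, 123]
```

Top and wrist views agree: the dish is about 6 mm from the spot's centre, inside the 12 mm tolerance. The flap is at its stop and the gripper is clear of everything, so I'm handing in.

```bash
python3 -c "
from workcell import bot
print(bot.job_done())"
```

```text
the job is handed in; nothing more can be done
None
```

The job is handed in: by my last measurements the flap is shut against its stop and the dish sits about 6 mm from the spot's centre (12 mm allowed), but no verdict came back; I also viewed 11 pictures, one over the limit of 10.

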